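Load the analyser's reagent tray from the transport carrier

TASK

The reagents have come from the cold store. First lift the retaining bar straight up out of its brackets on the steel carrier and lay it flat in the shallow steel instrument tray; then move the row of four bottles into the analyser's reagent tray, each into the holder of its cap's colour, standing fully down in it. Keep the bottles upright and set them down gently rather than dropping them.

Things in the scene. Friction and masses are not known exactly. Their poses are not given: they have to be found in the camera images.
- bottle_red: Loose white reagent bottle with red screw cap, about 100 g, 103 mm tall. Origin: centre of its underside, z up its axis. Body 40 mm diameter to 64 mm up, then shoulder; cap 34 mm diameter from 81 to 103 mm up: grip it from above. Starts in a cell of the fixed steel carrier: one row, pitch 56 mm, cells 53 x 48 mm, walls to 46 mm above the bench. The retaining bar lies 4 mm above the caps.
- bottle_blue: Loose white reagent bottle with blue screw cap, about 100 g, 103 mm tall. Origin: centre of its underside, z up its axis. Body 40 mm diameter to 64 mm up, then shoulder; cap 34 mm diameter from 81 to 103 mm up: grip it from above. Starts in a cell of the fixed steel carrier: one row, pitch 56 mm, cells 53 x 48 mm, walls to 46 mm above the bench. The retaining bar lies 4 mm above the caps.
- bottle_green: Loose white reagent bottle with green screw cap, about 100 g, 103 mm tall. Origin: centre of its underside, z up its axis. Body 40 mm diameter to 64 mm up, then shoulder; cap 34 mm diameter from 81 to 103 mm up: grip it from above. Starts in a cell of the fixed steel carrier: one row, pitch 56 mm, cells 53 x 48 mm, walls to 46 mm above the bench. The retaining bar lies 4 mm above the caps.
- bottle_yellow: Loose white reagent bottle with yellow screw cap, about 100 g, 103 mm tall. Origin: centre of its underside, z up its axis. Body 40 mm diameter to 64 mm up, then shoulder; cap 34 mm diameter from 81 to 103 mm up: grip it from above. Starts in a cell of the fixed steel carrier: one row, pitch 56 mm, cells 53 x 48 mm, walls to 46 mm above the bench. The retaining bar lies 4 mm above the caps.
- holder_red: Fixed red cup, the place of the red-capped bottle: rim 60 mm outside, 30 mm high, bore 54 mm at the rim, 47 mm at the floor. Origin: centre of its underside, z up; its floor is 4 mm higher. The four cups stand in a row along their y axis, pitch 60 mm, on a low grey tray. 58 mm beyond the row's +y end stands a white-capped rinse bottle, shaped like the others, which stays.
- holder_blue: Fixed blue cup, the place of the blue-capped bottle: rim 60 mm outside, 30 mm high, bore 54 mm at the rim, 47 mm at the floor. Origin: centre of its underside, z up; its floor is 4 mm higher. The four cups stand in a row along their y axis, pitch 60 mm, on a low grey tray. 58 mm beyond the row's +y end stands a white-capped rinse bottle, shaped like the others, which stays.
- holder_green: Fixed green cup, the place of the green-capped bottle: rim 60 mm outside, 30 mm high, bore 54 mm at the rim, 47 mm at the floor. Origin: centre of its underside, z up; its floor is 4 mm higher. The four cups stand in a row along their y axis, pitch 60 mm, on a low grey tray. 58 mm beyond the row's +y end stands a white-capped rinse bottle, shaped like the others, which stays.
- holder_yellow: Fixed yellow cup, the place of the yellow-capped bottle: rim 60 mm outside, 30 mm high, bore 54 mm at the rim, 47 mm at the floor. Origin: centre of its underside, z up; its floor is 4 mm higher. The four cups stand in a row along their y axis, pitch 60 mm, on a low grey tray. 58 mm beyond the row's +y end stands a white-capped rinse bottle, shaped like the others, which stays.
- retaining_bar: Loose flat aluminium bar, 10 (x) x 264 (y) x 8 mm, 120 g, over the row of caps, along and centred on it. Origin: centre of its underside. Black grip in its middle: 34 (y) x 12 mm (x), 8 to 50 mm up: pinch across x from above. Its ends (stops 26 mm wide) lie in open-topped U brackets 115 mm from the middle, 18 mm wide, whose prongs rise 27 mm above its underside: lift straight up.
- instrument_tray: Fixed shallow stainless instrument tray, 110 (x) x 300 (y) x 16 mm, walls 2 mm, rounded rim. Origin: centre of its underside, z up; its floor is 2 mm higher. Empty at the start; the retaining bar goes in it, along y.

How it is judged (in metres and radians):
On the way:
1. the retaining bar lies released in the instrument tray while all four bottles are still in the carrier (none moved more than 30 mm) (z of retaining_bar in the frame of instrument_tray between -0.003 and 0.016 m and x of retaining_bar in the frame of instrument_tray between -0.05 and 0.05 m and y of retaining_bar in the frame of instrument_tray between -0.03 and 0.03 m and angle between retaining_bar's own y axis and vertical between 1.48 and 1.66 rad and linear speed of retaining_bar below 0.03 m/s and contact force between retaining_bar and the fingers below 0.1 N and distance of each of bottle_red, bottle_blue, bottle_green, bottle_yellow from where it was at the start of the episode below 0.03 m), for 0.2 s.
At the end, for the whole second after the job is handed in: Every bottle at rest in its colour's holder: within 10 mm of its centre, underside under 12 mm above the holder's underside, tilt under 0.12 rad. The bar at rest in the instrument tray: within 30 mm along, 50 mm across of its centre, under 16 mm up, level to 0.09 rad (horizontal distance between bottle_red and holder_red below 0.01 m and z of bottle_red in the frame of holder_red below 0.012 m and angle between each of bottle_red, bottle_blue, bottle_green, bottle_yellow's own z axis and vertical below 0.12 rad and linear speed of each of bottle_red, bottle_blue, bottle_green, bottle_yellow, retaining_bar below 0.03 m/s and horizontal distance between bottle_blue and holder_blue below 0.01 m and z of bottle_blue in the frame of holder_blue below 0.012 m and horizontal distance between bottle_green and holder_green below 0.01 m and z of bottle_green in the frame of holder_green below 0.012 m and horizontal distance between bottle_yellow and holder_yellow below 0.01 m and z of bottle_yellow in the frame of holder_yellow below 0.012 m and z of retaining_bar in the frame of instrument_tray between -0.003 and 0.016 m and x of retaining_bar in the frame of instrument_tray between -0.05 and 0.05 m and y of retaining_bar in the frame of instrument_tray between -0.03 and 0.03 m and angle between retaining_bar's own y axis and vertical between 1.48 and 1.66 rad); the robot touches nothing.
It fails at once if a bottle is tipped more than 0.6 rad (angle between any of bottle_red, bottle_blue, bottle_green, bottle_yellow's own z axis and vertical above 0.6 rad).
It fails at once if a bottle is dropped into its holder (arrives faster than 0.8 m/s, a fall of over 30 mm) ((horizontal distance between bottle_red and holder_red below 0.02 m and z of bottle_red in the frame of holder_red below 0.03 m and linear speed of bottle_red above 0.8 m/s) or (horizontal distance between bottle_blue and holder_blue below 0.02 m and z of bottle_blue in the frame of holder_blue below 0.03 m and linear speed of bottle_blue above 0.8 m/s) or (horizontal distance between bottle_green and holder_green below 0.02 m and z of bottle_green in the frame of holder_green below 0.03 m and linear speed of bottle_green above 0.8 m/s) or (horizontal distance between bottle_yellow and holder_yellow below 0.02 m and z of bottle_yellow in the frame of holder_yellow below 0.03 m and linear speed of bottle_yellow above 0.8 m/s)).
It also fails if it takes over 144 s, if anything falls off the work surface, if the arm or the gripper's body presses on something with over 40 N, if the wrist force passes 120 N, or if a joint passes its speed limit or range.

ROBOT

A 6-joint arm with a two-finger parallel gripper is mounted at the origin on the work surface. World frame = base frame: x ahead of the robot, y to its left, z up, the work surface at z = 0. Lengths are in mm, angles in degrees, forces in N, time in s.
With the tool pointing down it reaches from about 250 to 775 mm from the base axis. Payload 4 kg.
Tool frame: the origin (TCP) lies midway between the tips of the shut fingers; the grasp point (between the pads) lies 19 mm behind it; z points along the fingers, y is the line along which they close (so a half turn about z gives the same grasp; the last joint's range is limited). The gripper opens to 94 mm and grips with 3 to 60 N. Pads are 16 mm wide; open, the fingers measure 119 mm over their backs; the gripper's body (75 mm by 177 mm) begins 78 mm behind the grasp point.
Start: joints at [63.936, 4.996, 78.535, -0, 96.463, -5.907], TCP at [189.534, 516.33, 205.506] pointing down, gripper open.
Joint ranges: [-177.83, 177.83], [-43.37, 116.18], [15.69, 146.23], [-61.86, 241.86], [9.47, 152.12], [-147.06, 147.06]. Speed limits (degrees/s): [159.86, 159.86, 180, 180, 180, 180].

INTERFACE

Orientations are given as a 3x3 rotation matrix whose columns are the frame's x, y, z axes.
In Python, from bench import manip gives the robot as it stands. The module is installed in compiled form; this text tells all that it offers.
- The arm moves only by the tool send_rows, never from a script. Its argument "targets" is a list of rows, each an object of numbers: "grip": the opening in per cent of the stroke, from 0 (shut) to 100 (fully open); "dx", "dy", "dz": the shift along the tool's x, y, z in m; "spin": the turn about the tool's z in degrees. A call has 1 to 8 rows; each row shifts and turns the commanded pose from where the row before left it, along the tool's axes as they then stand; what a row does not reach is not made up. A row lasts 1/8 s, in which the tool goes at most 62.5 mm and 10.7 degrees, less where a joint would pass 70% of its speed; a pose out of reach is approached as far as the arm can. A call with a gripper value outside its range is refused whole. The fingers move at their own pace and stop on an object; the grip force is fixed at half the most. Time passes only in rows, so rows that do not move let the fingers close. It gives the time, the measured TCP pose, the force, the opening and the grip force at its end, in the units of the state.
- manip.get_state(): the state, without advancing time (a new reading comes with each control period).
- manip.snapshot(name): name is "side" or "top" or "wrist"; returns a dict with "frame" (480x640x3 uint8, blue, green, red), "K" (3x3 intrinsics, pixels), "k1" (the pictures are not rectified: a ray, as slopes to the right and down, at radius r is drawn at 1 + k1 r^2 times it, then the intrinsics apply), "view" (4x4, takes a point from world to camera coordinates). Camera axes: x right, y up, looking along -z (the intrinsics and any distortion apply to the point x, -y, -z); pixel columns grow to the right and rows downward; lengths in mm; the calibration is good to about 2 mm. A picture is of the moment at which its call begins. There is no depth.
- manip.hand_in(): hands the job in; it is judged then, once.
The state is a dict: "time_s": time; "qpos": joint angles; "dq": joint speeds; "effort": joint torques, N m; "position": TCP position; "tcp_rot": TCP orientation; "force": force on the tool from outside, world axes, zero at the start; "wrist_torque": the same for the moment, N m; "gripper_width": finger opening in mm; "gripper_force": force on a finger pad.
Only numpy, scipy, OpenCV 4.12 (cv2) and the standard library are available. Lean on these libraries where they do the work, as an engineer would, in place of code of your own. Each camera call takes 0.05 s, during which the arm holds its last target. There are 200 camera calls.

## Working session

There is one attempt and no reset: what is moved stays moved. The work goes in short steps, Python scripts to look and compute and a tool call to move; the robot and the scene stay as the last step left them, time stands still between calls to the robot, and variables do not carry over. Pictures are saved under pics/ and viewed, at most 14 in all, crops included, and the job is handed in when it is done.

Besides the shell and the picture viewer there is one more tool, called after "Request:" as name(argument=value, ...), one argument or row to a line, values as JSON. send_rows: Moves the arm, as the interface text tells. Its arguments: {"type":"object","properties":{"targets":{"type":"array"}},"required":["targets"]}

```bash
mkdir -p pics; cat > h.py <<'E'
import numpy as np, cv2
from bench import manip
def snap(n,f):
    s=manip.snapshot(n); cv2.imwrite('pics/'+f,s['frame']); np.savez('pics/'+f+'.npz',**{k:np.array(s[k]) for k in('K','k1','view','frame')}); return s
def world(f,px,z):
    s=np.load('pics/'+f+'.npz'); K,k1,V=s['K'],float(s['k1']),s['view']
    p=cv2.undistortPoints(np.array(px,float).reshape(-1,1,2),K,np.array([k1,0,0,0,0.]))[:,0]
    d=np.c_[p[:,0],-p[:,1],-np.ones(len(p))]@V[:3,:3]
    c=-V[:3,:3].T@V[:3,3]; z=np.broadcast_to(z,len(p))
    return c+d*((z-c[2])/d[:,2])[:,None]
def state():
    s=manip.get_state(); print(s['time_s'],np.round(s['position'],1),'\n',np.round(s['tcp_rot'],3).tolist(),np.round(s['force'],1),round(s['gripper_width'],1),np.round(s['gripper_force'],1)); return s
E
python3 -c "
from h import *
state()
for n in('top','side'):
  s=snap(n,n+'0.png'); print(n,s['K'],s['k1'],-s['view'][:3,:3].T@s['view'][:3,3],s['view'].round(2))
"
```

```text
0.0 [189.3 515.8 204.3] 
 [[-0.939, 0.345, -0.001], [0.345, 0.939, -0.002], [0.0, -0.002, -1.0]] [0.7 0.3 0.1] 94.1 0.0
top [[545.78243513   0.         325.48718344]
 [  0.         545.78243513 243.28452023]
 [  0.           0.           1.        ]] 0.0052824667440003106 [ 399.32288033  -90.95148005 1022.12613276] [[ 0.0000e+00 -1.0000e+00 -0.0000e+00 -8.8170e+01]
 [ 9.9000e-01  0.0000e+00  1.6000e-01 -5.6096e+02]
 [-1.6000e-01 -0.0000e+00  9.9000e-01 -9.4341e+02]
 [ 0.0000e+00  0.0000e+00  0.0000e+00  1.0000e+00]]
side [[516.47298293   0.         321.18283585]
 [  0.         516.47298293 237.71944392]
 [  0.           0.           1.        ]] -0.08604759622459072 [238.54509496 407.85033646 757.68793137] [[-8.4000e-01 -5.4000e-01 -1.0000e-02  4.2638e+02]
 [ 4.1000e-01 -6.5000e-01  6.4000e-01 -3.1959e+02]
 [-3.5000e-01  5.4000e-01  7.7000e-01 -7.1652e+02]
 [ 0.0000e+00  0.0000e+00  0.0000e+00  1.0000e+00]]
```

View pics/top0.png

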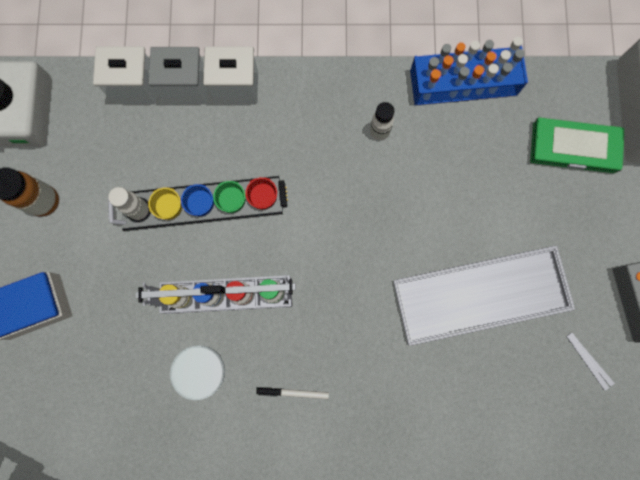

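View pics/side0.png

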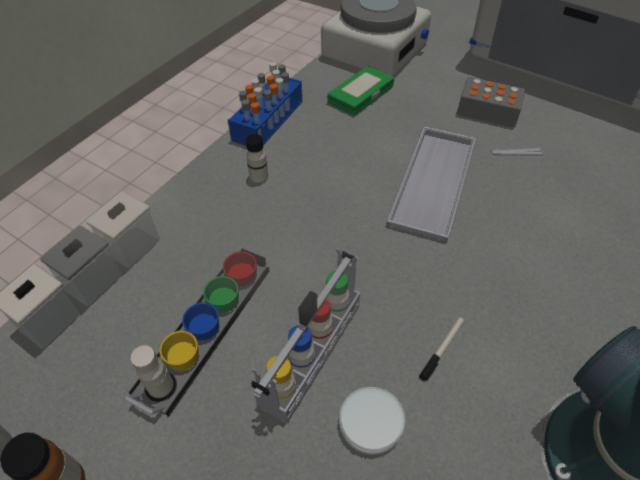

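The top view shows the carrier and bar (grip about 212,290), the cup row (yellow 165,204 to red 262,193) with the rinse bottle at its left end, and the tray around (485,295). The side view confirms the colour order.

```bash
python3 -c "
from h import *
t=cv2.imread('pics/top0.png'); s=cv2.imread('pics/side0.png')
cv2.imwrite('pics/c1.png',cv2.resize(t[165:315,110:310],None,fx=4,fy=4,interpolation=cv2.INTER_CUBIC))
f='top0.png'
print('cups rim z~36',world(f,[(165,204),(198,200),(230,197),(262,193)],36).round(0).tolist())
print('bar grip top',world(f,[(212,290)],160).round(0).tolist(),'bar ends z118',world(f,[(141,295),(293,288)],118).round(0).tolist(), 'caps',world(f,[(168,295),(205,293),(237,292),(269,290)],105).round(0))
print('tray rim',world(f,[(394,281),(556,248),(574,308),(409,342)],16).round(0).tolist())
print('side grip', world('side0.png',[(308,308)],145).round(0),'tray',world('side0.png',[(425,128),(476,135),(445,240),(389,224)],16).round(0).tolist())
"
```

```text
cups rim z~36 [[636.0, 211.0, 36.0], [644.0, 150.0, 36.0], [650.0, 90.0, 36.0], [657.0, 31.0, 36.0]]
bar grip top [[467.0, 91.0, 160.0]] bar ends z118 [[462.0, 217.0, 118.0], [474.0, -34.0, 118.0]] caps [[463. 177. 105.]
 [466. 115. 105.]
 [468.  61. 105.]
 [472.   7. 105.]]
tray rim [[496.0, -214.0, 16.0], [558.0, -516.0, 16.0], [447.0, -542.0, 16.0], [385.0, -239.0, 16.0]]
side grip [[466.  96. 145.]] tray [[554.0, -515.0, 16.0], [445.0, -555.0, 16.0], [379.0, -231.0, 16.0], [487.0, -210.0, 16.0]]
```

View pics/c1.png

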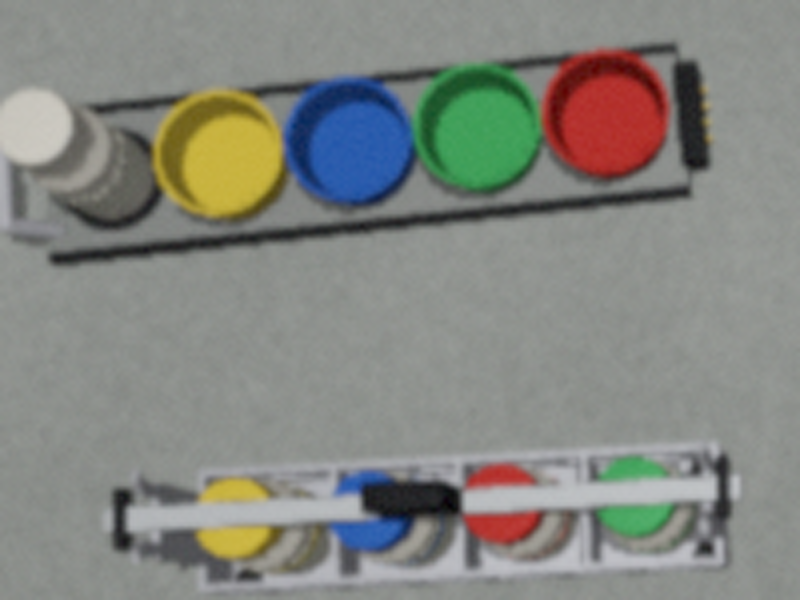

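Request:
send_rows(
  targets=[
    {"spin": 9.6,"grip": 100},
    {"spin": 9.6,"grip": 100},
    {"spin": 9.6,"grip": 100},
    {"spin": 9.6,"grip": 100},
    {"spin": 9.6,"grip": 100},
    {"spin": 9.6,"grip": 100},
    {"spin": 9.6,"grip": 100},
    {"grip": 100},
  ],
)

```text
invalid input
```

```bash
cat >> h.py <<'E'
def go(x,y,z,yaw=None):
    "tool-axis deltas (m) from the measured pose to a world target (mm); yaw = world angle of tool y"
    s=state(); R=np.array(s['tcp_rot']); a=np.degrees(np.arctan2(R[1,1],R[0,1]))
    if yaw is not None: print('yaw',a.round(2),'spin',round(a-yaw,2))
    d=R.T@(np.array([x,y,z])-s['position'])/1000; print('delta',d.round(4)); return d
E
python3 -c "
from h import *
f='top0.png'
print('caps',world(f,[(169,294.3),(202.3,293),(235.5,291.3),(268.5,289.3)],107).round(1).tolist())
print('cups',world(f,[(164.8,203.5),(197.3,200.3),(229.3,196.8),(261.5,193.5)],34).round(1).tolist())
print('bar',world(f,[(137,294.5),(294.5,286.8)],118).round(1).tolist())
go(467,91,205,2.7)
"
```

```text
caps [[464.1, 174.4, 107.0], [466.3, 118.7, 107.0], [469.2, 63.2, 107.0], [472.7, 7.9, 107.0]]
cups [[637.6, 211.6, 34.0], [643.8, 151.4, 34.0], [650.6, 92.1, 34.0], [657.0, 32.2, 34.0]]
bar [[462.9, 224.1, 118.0], [476.0, -36.3, 118.0]]
0.1 [189.3 515.9 204.4] 
 [[-0.939, 0.345, -0.001], [0.345, 0.939, -0.002], [0.0, -0.002, -1.0]] [ 0.1 -0.3 -0.8] 93.7 0.0
yaw 69.84 spin 67.14
delta [-4.071e-01 -3.031e-01 -1.000e-04]
```

Request:
send_rows(
  targets=[
    {"dx": 0,"dy": 0,"dz": 0,"spin": 9.6,"grip": 100},
    {"dx": 0,"dy": 0,"dz": 0,"spin": 9.6,"grip": 100},
    {"dx": 0,"dy": 0,"dz": 0,"spin": 9.6,"grip": 100},
    {"dx": 0,"dy": 0,"dz": 0,"spin": 9.6,"grip": 100},
    {"dx": 0,"dy": 0,"dz": 0,"spin": 9.6,"grip": 100},
    {"dx": 0,"dy": 0,"dz": 0,"spin": 9.6,"grip": 100},
    {"dx": 0,"dy": 0,"dz": 0,"spin": 9.6,"grip": 100},
    {"dx": 0,"dy": 0,"dz": 0,"spin": 0,"grip": 100},
  ],
)

```text
time_s: 1.1
position: [189.4, 516.1, 204.9]
tcp_rot: [[-0.048, 0.999, -0.001], [0.999, 0.048, -0.001], [-0.001, -0.001, -1.0]]
force: [-1.2, -0.8, -0.3]
gripper_width: 94.5
gripper_force: 0.0
```

```bash
python3 -c "
from h import *
go(467,91,230,2.7)
"
```

```text
1.1 [189.4 516.1 204.9] 
 [[-0.048, 0.999, -0.001], [0.999, 0.048, -0.001], [-0.001, -0.001, -1.0]] [-1.2 -0.8 -0.3] 94.5 0.0
yaw 2.76 spin 0.06
delta [-0.438   0.2568 -0.0248]
```

Request:
send_rows(
  targets=[
    {"dx": -0.044,"dy": 0.025,"dz": -0.003,"spin": 0,"grip": 100},
    {"dx": -0.044,"dy": 0.025,"dz": -0.003,"spin": 0,"grip": 100},
    {"dx": -0.044,"dy": 0.025,"dz": -0.003,"spin": 0,"grip": 100},
    {"dx": -0.044,"dy": 0.025,"dz": -0.003,"spin": 0,"grip": 100},
    {"dx": -0.044,"dy": 0.025,"dz": -0.003,"spin": 0,"grip": 100},
    {"dx": -0.044,"dy": 0.025,"dz": -0.003,"spin": 0,"grip": 100},
    {"dx": -0.044,"dy": 0.025,"dz": -0.003,"spin": 0,"grip": 100},
    {"dx": -0.044,"dy": 0.025,"dz": -0.003,"spin": 0,"grip": 100},
  ],
)

```text
time_s: 2.1
position: [406.1, 172.4, 229.5]
tcp_rot: [[-0.049, 0.999, 0.0], [0.999, 0.049, 0.0], [0.0, 0.0, -1.0]]
force: [0.0, 0.9, 0.1]
gripper_width: 94.2
gripper_force: 0.0
```

Request:
send_rows(
  targets=[
    {"dx": -0.044,"dy": 0.028,"dz": 0,"spin": 0,"grip": 100},
    {"dx": -0.042,"dy": 0.028,"dz": 0,"spin": 0,"grip": 100},
    {"dx": 0,"dy": 0,"dz": 0,"spin": 0,"grip": 100},
    {"dx": 0,"dy": 0,"dz": 0,"spin": 0,"grip": 100},
  ],
)

```text
time_s: 2.6
position: [465.1, 90.8, 229.2]
tcp_rot: [[-0.047, 0.999, -0.001], [0.999, 0.047, 0.001], [0.001, -0.001, -1.0]]
force: [-0.5, 0.2, -0.2]
gripper_width: 94.2
gripper_force: 0.0
```

```bash
python3 -c "
from h import *
go(467,91,230,2.7)
s=snap('wrist','w1.png'); print(s['K'],s['k1'],-s['view'][:3,:3].T@s['view'][:3,3])
"
```

```text
2.6 [465.1  90.8 229.2] 
 [[-0.047, 0.999, -0.001], [0.999, 0.047, 0.001], [0.001, -0.001, -1.0]] [-0.5  0.2 -0.2] 94.2 0.0
yaw 2.71 spin 0.01
delta [ 0.0001  0.0019 -0.0008]
[[390.25892902   0.         323.49103265]
 [  0.         390.25892902 235.29107214]
 [  0.           0.           1.        ]] -0.07945814283165172 [461.34251504 174.33481218 408.32798706]
```

View pics/w1.png

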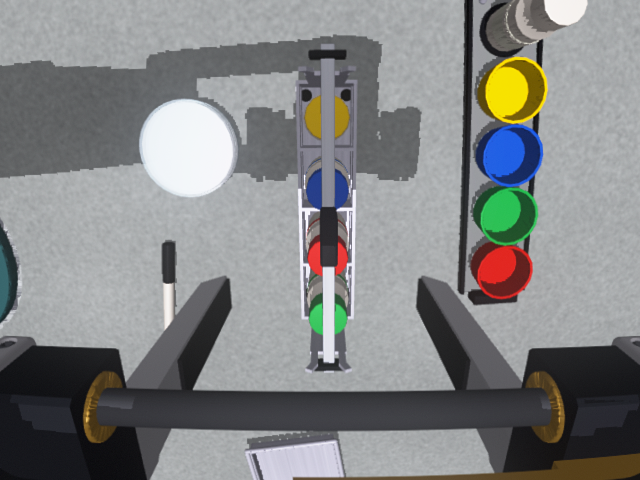

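```bash
python3 -c "
from h import *
f='w1.png'
print('bar z118',world(f,[(327.5,45),(328.5,365)],118).round(1).tolist())
print('grip faces z155',world(f,[(320.5,210),(336.5,210)],158).round(1).tolist())
print('caps',world(f,[(327,118),(327,188),(328,257),(328,317)],107).round(1).tolist())
print('cups',world(f,[(514,90),(509,154),(505,214),(501,272)],34).round(1).tolist())
# cap height triangulation
T=np.load('pics/top0.png.npz');W=np.load('pics/w1.png.npz')
def P(s):
    return np.diag([1,-1,-1])@s['view'][:3]
def u(s,p): return cv2.undistortPoints(np.array(p,float).reshape(-1,1,2),s['K'],np.array([float(s['k1']),0,0,0,0.]))[:,0].T
for a,b in [([(169,294.3),(202.3,293),(235.5,291.3),(268.5,289.3)],[(327,118),(327,188),(328,257),(328,317)]),([(164.8,203.5),(197.3,200.3),(229.3,196.8),(261.5,193.5)],[(514,90),(509,154),(505,214),(501,272)])]:
    X=cv2.triangulatePoints(P(T),P(W),u(T,a),u(W,b)); print((X[:3]/X[3]).T.round(1))
"
```

```text
bar z118 [[461.4, 224.9, 118.0], [475.2, -29.4, 118.0]]
grip faces z155 [[461.9, 117.1, 158.0], [472.4, 117.6, 158.0]]
caps [[463.6, 175.9, 107.0], [466.2, 123.2, 107.0], [469.9, 66.4, 107.0], [472.8, 11.5, 107.0]]
cups [[636.0, 212.0, 34.0], [640.7, 153.2, 34.0], [646.9, 94.1, 34.0], [654.1, 32.0, 34.0]]
[[464.  175.8 102.3]
 [466.8 121.3  95.8]
 [469.9  64.2 100.8]
 [473.    8.5 101.4]]
[[638.5 212.7  29.2]
 [645.4 153.1  25.3]
 [651.6  92.9  26.3]
 [656.2  31.8  32.2]]
```

The wrist view shows the bar vertical at column 328, the grip at (328,237), and the caps and cups clear. The fingers straddle the bar.

Request:
send_rows(
  targets=[
    {"dx": 0.002,"dy": 0.003,"dz": 0.03,"spin": 0,"grip": 60},
    {"dx": 0,"dy": 0,"dz": 0.03,"spin": 0,"grip": 50},
    {"dx": 0,"dy": 0,"dz": 0.03,"spin": 0,"grip": 50},
    {"dx": 0,"dy": 0,"dz": 0.012,"spin": 0,"grip": 50},
    {"dx": 0,"dy": 0,"dz": 0,"spin": 0,"grip": 50},
    {"dx": 0,"dy": 0,"dz": 0,"spin": 0,"grip": 20},
    {"dx": 0,"dy": 0,"dz": 0,"spin": 0,"grip": 0},
    {"dx": 0,"dy": 0,"dz": 0,"spin": 0,"grip": 0},
  ],
)

```text
time_s: 3.65
position: [468.9, 92.7, 128.3]
tcp_rot: [[-0.046, 0.999, 0.002], [0.999, 0.046, 0.0], [0.0, 0.002, -1.0]]
force: [0.6, 0.4, 1.0]
gripper_width: 20.6
gripper_force: 0.0
```

Request:
send_rows(
  targets=[
    {"dx": 0,"dy": 0,"dz": 0,"spin": 0,"grip": 0},
    {"dx": 0,"dy": 0,"dz": 0,"spin": 0,"grip": 0},
    {"dx": 0,"dy": 0,"dz": -0.005,"spin": 0,"grip": 0},
    {"dx": 0,"dy": 0,"dz": -0.01,"spin": 0,"grip": 0},
    {"dx": 0,"dy": 0,"dz": 0,"spin": 0,"grip": 0},
  ],
)

```text
time_s: 4.28
position: [469.1, 92.8, 143.7]
tcp_rot: [[-0.046, 0.999, 0.002], [0.999, 0.046, 0.0], [0.0, 0.002, -1.0]]
force: [0.3, -0.5, -1.7]
gripper_width: 11.8
gripper_force: 30.0
```

Request:
send_rows(
  targets=[
    {"dx": 0,"dy": 0,"dz": -0.03,"spin": 0,"grip": 0},
    {"dx": 0,"dy": 0,"dz": -0.04,"spin": 0,"grip": 0},
    {"dx": 0,"dy": 0,"dz": -0.03,"spin": 0,"grip": 0},
    {"dx": -0.025,"dy": 0,"dz": 0,"spin": 0,"grip": 0},
    {"dx": -0.045,"dy": 0,"dz": 0,"spin": 0,"grip": 0},
    {"dx": -0.05,"dy": 0,"dz": 0,"spin": 0,"grip": 0},
    {"dx": -0.05,"dy": 0,"dz": 0,"spin": 0,"grip": 0},
    {"dx": -0.05,"dy": 0,"dz": 0,"spin": 0,"grip": 0},
  ],
)

```text
time_s: 5.28
position: [478.4, -128.5, 242.4]
tcp_rot: [[-0.046, 0.999, 0.0], [0.999, 0.046, 0.0], [0.0, 0.0, -1.0]]
force: [0.2, -0.0, -1.6]
gripper_width: 11.8
gripper_force: 30.0
```

Request:
send_rows(
  targets=[
    {"dx": -0.05,"dy": -0.002,"dz": 0,"spin": 0,"grip": 0},
    {"dx": -0.05,"dy": -0.005,"dz": 0,"spin": 0,"grip": 0},
    {"dx": -0.05,"dy": -0.005,"dz": 0,"spin": 0,"grip": 0},
    {"dx": -0.05,"dy": -0.005,"dz": 0,"spin": 0,"grip": 0},
    {"dx": -0.03,"dy": -0.004,"dz": 0,"spin": 0,"grip": 0},
    {"dx": -0.02,"dy": 0,"dz": 0,"spin": -4.5,"grip": 0},
    {"dx": 0,"dy": 0,"dz": 0,"spin": -4.5,"grip": 0},
    {"dx": 0,"dy": 0,"dz": 0,"spin": 0,"grip": 0},
  ],
)

```text
time_s: 6.28
position: [468.9, -378.0, 242.0]
tcp_rot: [[-0.2, 0.98, -0.001], [0.98, 0.2, 0.001], [0.001, -0.0, -1.0]]
force: [0.0, 0.3, -1.1]
gripper_width: 11.6
gripper_force: 30.0
```

```bash
python3 -c "
from h import *
go(469,-378,60,11.6)
snap('side','s1.png')
"
```

```text
6.275 [ 468.9 -378.   242. ] 
 [[-0.2, 0.98, -0.001], [0.98, 0.2, 0.001], [0.001, -0.0, -1.0]] [ 0.   0.3 -1.1] 11.6 30.0
yaw 11.56 spin -0.04
delta [-2.00e-04  1.00e-04  1.82e-01]
```

View pics/s1.png

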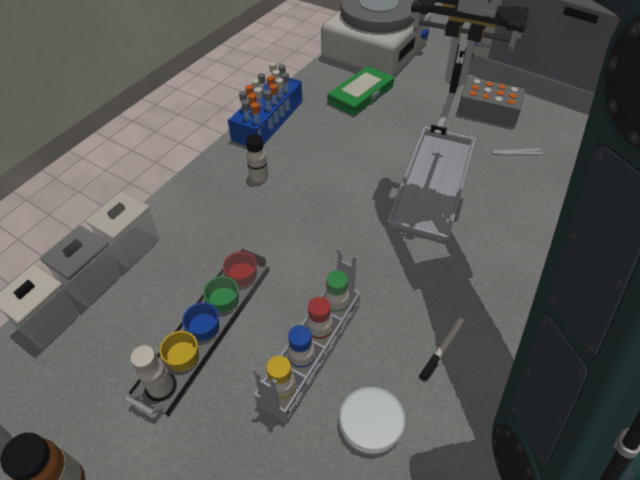

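The bar is held level above the tray and all four bottles are still in the carrier. Next I lower it.

Request:
send_rows(
  targets=[
    {"dx": 0,"dy": 0,"dz": 0.03,"spin": 0,"grip": 0},
    {"dx": 0,"dy": 0,"dz": 0.05,"spin": 0,"grip": 0},
    {"dx": 0,"dy": 0,"dz": 0.05,"spin": 0,"grip": 0},
    {"dx": 0,"dy": 0,"dz": 0.045,"spin": 0,"grip": 0},
    {"dx": 0,"dy": 0,"dz": 0.025,"spin": 0,"grip": 0},
    {"dx": 0,"dy": 0,"dz": 0.01,"spin": 0,"grip": 0},
    {"dx": 0,"dy": 0,"dz": 0,"spin": 0,"grip": 0},
  ],
)

```text
time_s: 7.2
position: [469.2, -377.5, 32.5]
tcp_rot: [[-0.202, 0.979, -0.0], [0.979, 0.202, 0.0], [0.0, -0.0, -1.0]]
force: [0.3, -0.2, -0.5]
gripper_width: 11.9
gripper_force: 30.0
```

Request:
send_rows(
  targets=[
    {"dx": 0,"dy": 0,"dz": 0.003,"spin": 0,"grip": 0},
    {"dx": 0,"dy": 0,"dz": 0.003,"spin": 0,"grip": 0},
    {"dx": 0,"dy": 0,"dz": 0,"spin": 0,"grip": 0},
  ],
)

```text
time_s: 7.58
position: [469.2, -377.8, 26.8]
tcp_rot: [[-0.202, 0.979, 0.0], [0.979, 0.202, -0.0], [-0.0, 0.0, -1.0]]
force: [0.4, -0.4, -1.2]
gripper_width: 11.9
gripper_force: 30.0
```

Request:
send_rows(
  targets=[
    {"dx": 0,"dy": 0,"dz": 0.002,"spin": 0,"grip": 0},
    {"dx": 0,"dy": 0,"dz": 0.001,"spin": 0,"grip": 0},
    {"dx": 0,"dy": 0,"dz": 0,"spin": 0,"grip": 0},
  ],
)

```text
time_s: 7.95
position: [469.0, -377.6, 23.3]
tcp_rot: [[-0.202, 0.979, -0.0], [0.979, 0.202, 0.0], [0.0, -0.0, -1.0]]
force: [-0.2, -0.1, -2.5]
gripper_width: 11.7
gripper_force: 30.0
```

Request:
send_rows(
  targets=[
    {"dx": 0,"dy": 0,"dz": 0.001,"spin": 0,"grip": 0},
    {"dx": 0,"dy": 0,"dz": 0,"spin": 0,"grip": 0},
  ],
)

```text
time_s: 8.2
position: [469.0, -377.7, 22.3]
tcp_rot: [[-0.202, 0.979, -0.0], [0.979, 0.202, 0.0], [0.0, -0.0, -1.0]]
force: [0.0, -0.3, -0.7]
gripper_width: 11.7
gripper_force: 30.0
```

Request:
send_rows(
  targets=[
    {"dx": 0,"dy": 0,"dz": 0.001,"spin": 0,"grip": 0},
    {"dx": 0,"dy": 0,"dz": 0.001,"spin": 0,"grip": 0},
    {"dx": 0,"dy": 0,"dz": 0,"spin": 0,"grip": 0},
  ],
)

```text
time_s: 8.57
position: [469.0, -377.6, 20.3]
tcp_rot: [[-0.202, 0.979, -0.0], [0.979, 0.202, 0.0], [0.0, -0.0, -1.0]]
force: [-0.0, 0.6, -1.6]
gripper_width: 11.8
gripper_force: 30.0
```

Request:
send_rows(
  targets=[
    {"dx": 0,"dy": 0,"dz": 0.001,"spin": 0,"grip": 0},
    {"dx": 0,"dy": 0,"dz": 0,"spin": 0,"grip": 0},
  ],
)

```text
time_s: 8.82
position: [469.2, -377.8, 20.0]
tcp_rot: [[-0.202, 0.979, 0.0], [0.979, 0.202, -0.0], [-0.0, 0.0, -1.0]]
force: [-0.7, 0.6, 1.4]
gripper_width: 11.5
gripper_force: 30.0
```

Request:
send_rows(
  targets=[
    {"dx": 0,"dy": 0,"dz": 0,"spin": 0,"grip": 20},
    {"dx": 0,"dy": 0,"dz": 0,"spin": 0,"grip": 40},
    {"dx": 0,"dy": 0,"dz": 0,"spin": 0,"grip": 40},
    {"dx": 0,"dy": 0,"dz": -0.02,"spin": 0,"grip": 40},
    {"dx": 0,"dy": 0,"dz": -0.04,"spin": 0,"grip": 40},
    {"dx": 0,"dy": 0,"dz": -0.06,"spin": 0,"grip": 40},
    {"dx": 0,"dy": 0,"dz": -0.05,"spin": 0,"grip": 60},
    {"dx": 0,"dy": 0,"dz": 0,"spin": 0,"grip": 60},
  ],
)

```text
time_s: 9.82
position: [471.2, -379.7, 196.0]
tcp_rot: [[-0.202, 0.979, 0.009], [0.979, 0.202, -0.008], [-0.01, 0.007, -1.0]]
force: [0.7, -0.7, -0.6]
gripper_width: 53.7
gripper_force: 0.0
```

```bash
python3 -c "
from h import *
go(473,9,190,2.7)
s=snap('top','t1.png')
im=s['frame']; a=cv2.resize(im[230:350,130:310],None,fx=4,fy=4,interpolation=cv2.INTER_CUBIC); b=cv2.resize(im[220:370,380:600],None,fx=3,fy=3,interpolation=cv2.INTER_CUBIC)
c=np.zeros((600,800,3),np.uint8); c[:480,:720]=a; c=c; cv2.imwrite('pics/c2.png',a)
"
```

```text
9.825 [ 471.2 -379.7  196. ] 
 [[-0.202, 0.979, 0.009], [0.979, 0.202, -0.008], [-0.01, 0.007, -1.0]] [ 0.7 -0.7 -0.6] 53.7 0.0
yaw 11.65 spin 8.95
delta [0.3804 0.0802 0.0028]
```

View pics/t1.png

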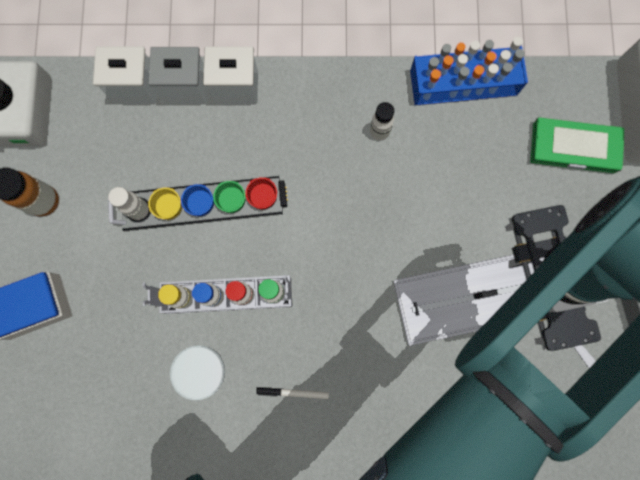

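View pics/c2.png

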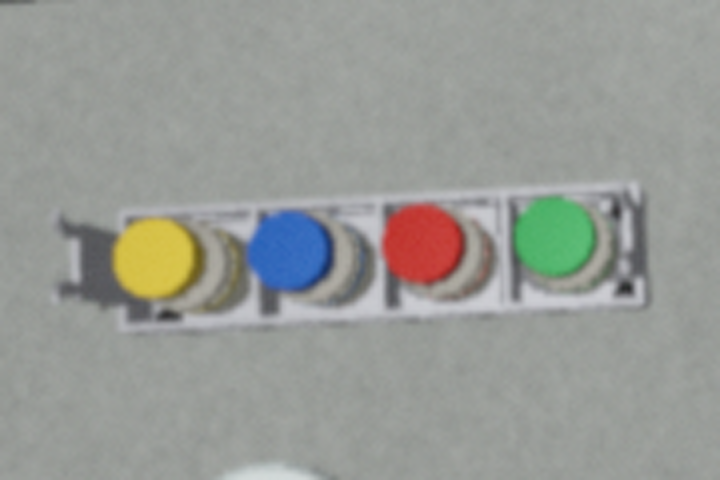

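The bar lies in the tray with its grip at (485,294), and the bottles have not moved. I go to the green bottle first.

Request:
send_rows(
  targets=[
    {"dx": 0,"dy": 0,"dz": 0,"spin": 8.95,"grip": 60},
    {"dx": 0.03,"dy": 0.002,"dz": 0,"spin": 0,"grip": 60},
    {"dx": 0.055,"dy": 0.003,"dz": 0,"spin": 0,"grip": 60},
    {"dx": 0.055,"dy": 0.003,"dz": 0,"spin": 0,"grip": 70},
    {"dx": 0.055,"dy": 0.003,"dz": 0,"spin": 0,"grip": 70},
    {"dx": 0.055,"dy": 0.003,"dz": 0,"spin": 0,"grip": 70},
    {"dx": 0.055,"dy": 0.003,"dz": 0,"spin": 0,"grip": 70},
    {"dx": 0.055,"dy": 0.003,"dz": 0,"spin": 0,"grip": 70},
  ],
)

```text
time_s: 10.88
position: [470.7, -15.3, 186.9]
tcp_rot: [[-0.047, 0.999, -0.004], [0.999, 0.047, 0.001], [0.001, -0.004, -1.0]]
force: [0.4, -0.5, 0.9]
gripper_width: 65.8
gripper_force: 0.0
```

Request:
send_rows(
  targets=[
    {"dx": 0.028,"dy": 0,"dz": 0,"spin": 0,"grip": 70},
    {"dx": 0,"dy": 0,"dz": 0,"spin": 0,"grip": 70},
    {"dx": 0,"dy": 0,"dz": 0,"spin": 0,"grip": 70},
  ],
)

```text
time_s: 11.25
position: [470.2, 10.2, 188.0]
tcp_rot: [[-0.047, 0.999, -0.003], [0.999, 0.047, -0.0], [-0.0, -0.003, -1.0]]
force: [-0.3, -0.7, -0.8]
gripper_width: 65.8
gripper_force: 0.0
```

```bash
python3 -c "
from h import *
print(world('t1.png',[(168.75,294.25),(202.5,292.75),(235.75,290.9),(268.75,289)],106).round(1).tolist())
go(473,9,77,2.7)
s=snap('wrist','w2.png')
"
```

```text
[[464.2, 175.1, 106.0], [466.8, 118.6, 106.0], [470.0, 62.9, 106.0], [473.2, 7.6, 106.0]]
11.25 [470.2  10.2 188. ] 
 [[-0.047, 0.999, -0.003], [0.999, 0.047, -0.0], [-0.0, -0.003, -1.0]] [-0.3 -0.7 -0.8] 65.8 0.0
yaw 2.68 spin -0.02
delta [-0.0013  0.003   0.111 ]
```

View pics/w2.png

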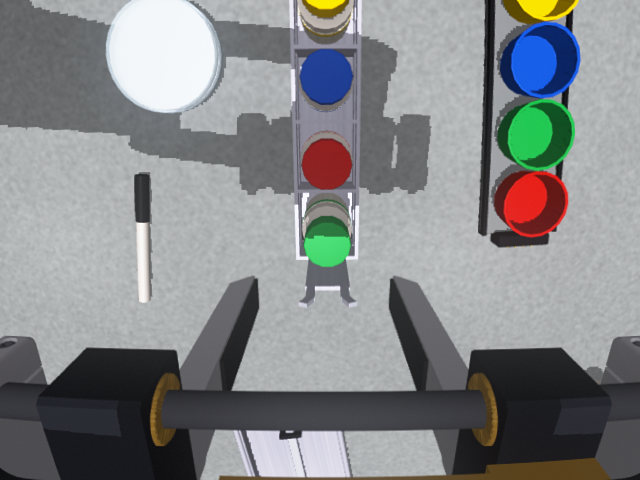

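The green cap is centred between the fingers at (328,243). I descend.

Request:
send_rows(
  targets=[
    {"dx": -0.001,"dy": 0.003,"dz": 0.03,"spin": 0,"grip": 70},
    {"dx": 0,"dy": 0,"dz": 0.04,"spin": 0,"grip": 70},
    {"dx": 0,"dy": 0,"dz": 0.03,"spin": 0,"grip": 70},
    {"dx": 0,"dy": 0,"dz": 0.011,"spin": 0,"grip": 70},
    {"dx": 0,"dy": 0,"dz": 0,"spin": 0,"grip": 50},
    {"dx": 0,"dy": 0,"dz": 0,"spin": 0,"grip": 30},
    {"dx": 0,"dy": 0,"dz": 0,"spin": 0,"grip": 15},
    {"dx": 0,"dy": 0,"dz": 0,"spin": 0,"grip": 15},
  ],
)

```text
time_s: 12.3
position: [474.5, 9.9, 79.6]
tcp_rot: [[-0.047, 0.999, 0.002], [0.999, 0.047, -0.0], [-0.0, 0.002, -1.0]]
force: [-0.3, 0.0, 2.4]
gripper_width: 33.4
gripper_force: 30.0
```

Request:
send_rows(
  targets=[
    {"dx": 0,"dy": 0,"dz": 0,"spin": 0,"grip": 0},
    {"dx": 0,"dy": 0,"dz": -0.005,"spin": 0,"grip": 0},
    {"dx": 0,"dy": 0,"dz": -0.015,"spin": 0,"grip": 0},
    {"dx": 0,"dy": 0,"dz": -0.03,"spin": 0,"grip": 0},
    {"dx": 0,"dy": 0,"dz": -0.04,"spin": 0,"grip": 0},
    {"dx": 0,"dy": 0,"dz": -0.02,"spin": 0,"grip": 0},
    {"dx": 0,"dy": 0,"dz": 0,"spin": 0,"grip": 0},
  ],
)

```text
time_s: 13.18
position: [475.2, 9.8, 191.1]
tcp_rot: [[-0.047, 0.999, 0.005], [0.999, 0.047, -0.0], [-0.001, 0.005, -1.0]]
force: [0.0, 0.3, -1.1]
gripper_width: 33.7
gripper_force: 30.0
```

```bash
python3 -c "
from h import *
go(649.5,93,187,6.2)
"
```

```text
13.175 [475.2   9.8 191.1] 
 [[-0.047, 0.999, 0.005], [0.999, 0.047, -0.0], [-0.001, 0.005, -1.0]] [ 0.   0.3 -1.1] 33.7 30.0
yaw 2.7 spin -3.5
delta [0.0749 0.178  0.005 ]
```

Request:
send_rows(
  targets=[
    {"dx": 0,"dy": 0,"dz": 0,"spin": -3.5,"grip": 0},
    {"dx": 0.007,"dy": 0.02,"dz": 0,"spin": 0,"grip": 0},
    {"dx": 0.013,"dy": 0.037,"dz": 0,"spin": 0,"grip": 0},
    {"dx": 0.014,"dy": 0.04,"dz": 0,"spin": 0,"grip": 0},
    {"dx": 0.014,"dy": 0.04,"dz": 0,"spin": 0,"grip": 0},
    {"dx": 0.011,"dy": 0.032,"dz": 0,"spin": 0,"grip": 0},
    {"dx": 0.005,"dy": 0.013,"dz": 0,"spin": 0,"grip": 0},
    {"dx": 0,"dy": 0,"dz": 0,"spin": 0,"grip": 0},
  ],
)

```text
time_s: 14.18
position: [647.6, 93.5, 185.9]
tcp_rot: [[-0.109, 0.994, -0.004], [0.994, 0.109, -0.0], [0.0, -0.004, -1.0]]
force: [-0.6, 0.4, -0.6]
gripper_width: 33.8
gripper_force: 30.0
```

```bash
python3 -c "
from h import *
go(649.5,93,120,6.2)
s=snap('wrist','w3.png'); snap('side','s3.png')
"
```

```text
14.175 [647.6  93.5 185.9] 
 [[-0.109, 0.994, -0.004], [0.994, 0.109, -0.0], [0.0, -0.004, -1.0]] [-0.6  0.4 -0.6] 33.8 30.0
yaw 6.23 spin 0.03
delta [-0.0008  0.0021  0.0659]
```

View pics/w3.png

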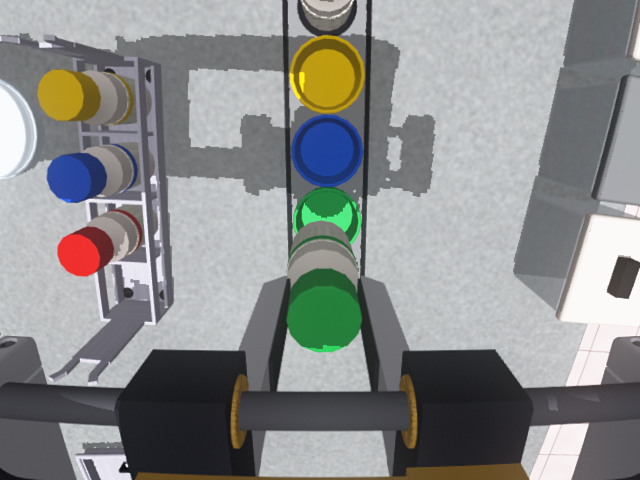

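```bash
python3 -c "
from h import *
print(world('w3.png',[(328,75),(327.5,151),(327,217)],34).round(1).tolist())
"
```

```text
[[637.6, 211.7, 34.0], [644.0, 151.9, 34.0], [649.9, 95.5, 34.0]]
```

The bottle is over its cup, the cup centres agree with the top view (green about 650,92.5), and the grip is square. I lower it.

Request:
send_rows(
  targets=[
    {"dx": -0.001,"dy": 0.003,"dz": 0.01,"spin": 0,"grip": 0},
    {"dx": 0,"dy": 0,"dz": 0.02,"spin": 0,"grip": 0},
    {"dx": 0,"dy": 0,"dz": 0.025,"spin": 0,"grip": 0},
    {"dx": 0,"dy": 0,"dz": 0.02,"spin": 0,"grip": 0},
    {"dx": 0,"dy": 0,"dz": 0.01,"spin": 0,"grip": 0},
    {"dx": 0,"dy": 0,"dz": 0.003,"spin": 0,"grip": 0},
    {"dx": 0,"dy": 0,"dz": 0,"spin": 0,"grip": 0},
  ],
)

```text
time_s: 15.15
position: [651.4, 92.5, 101.2]
tcp_rot: [[-0.108, 0.994, 0.001], [0.994, 0.108, 0.0], [-0.0, 0.001, -1.0]]
force: [-0.4, 0.4, -1.6]
gripper_width: 33.2
gripper_force: 30.0
```

Request:
send_rows(
  targets=[
    {"dx": 0,"dy": 0,"dz": 0.002,"spin": 0,"grip": 0},
    {"dx": 0,"dy": 0,"dz": 0.002,"spin": 0,"grip": 0},
    {"dx": 0,"dy": 0,"dz": 0.002,"spin": 0,"grip": 0},
    {"dx": 0,"dy": 0,"dz": 0,"spin": 0,"grip": 0},
  ],
)

```text
time_s: 15.65
position: [650.8, 92.5, 94.2]
tcp_rot: [[-0.108, 0.994, -0.0], [0.994, 0.108, 0.0], [0.0, -0.0, -1.0]]
force: [0.0, 0.4, -1.5]
gripper_width: 33.1
gripper_force: 30.0
```

Request:
send_rows(
  targets=[
    {"dx": 0,"dy": 0,"dz": 0.002,"spin": 0,"grip": 0},
    {"dx": 0,"dy": 0,"dz": 0.002,"spin": 0,"grip": 0},
    {"dx": 0,"dy": 0,"dz": 0,"spin": 0,"grip": 0},
  ],
)

```text
time_s: 16.02
position: [650.8, 92.5, 90.1]
tcp_rot: [[-0.108, 0.994, -0.001], [0.994, 0.108, 0.0], [0.0, -0.001, -1.0]]
force: [0.2, -0.6, -2.0]
gripper_width: 33.4
gripper_force: 30.0
```

Request:
send_rows(
  targets=[
    {"dx": 0,"dy": 0,"dz": 0.0015,"spin": 0,"grip": 0},
    {"dx": 0,"dy": 0,"dz": 0,"spin": 0,"grip": 0},
  ],
)

```text
time_s: 16.27
position: [651.0, 92.5, 88.9]
tcp_rot: [[-0.108, 0.994, -0.0], [0.994, 0.108, 0.0], [0.0, -0.0, -1.0]]
force: [0.5, -0.9, -1.2]
gripper_width: 33.5
gripper_force: 30.0
```

Request:
send_rows(
  targets=[
    {"dx": 0,"dy": 0,"dz": 0.0015,"spin": 0,"grip": 0},
    {"dx": 0,"dy": 0,"dz": 0,"spin": 0,"grip": 0},
  ],
)

```text
time_s: 16.52
position: [651.1, 92.5, 88.7]
tcp_rot: [[-0.108, 0.994, 0.001], [0.994, 0.108, 0.0], [-0.0, 0.001, -1.0]]
force: [-1.8, -0.4, 4.5]
gripper_width: 33.6
gripper_force: 30.0
```

Request:
send_rows(
  targets=[
    {"dx": 0,"dy": 0,"dz": 0,"spin": 0,"grip": 40},
    {"dx": 0,"dy": 0,"dz": 0,"spin": 0,"grip": 60},
    {"dx": 0,"dy": 0,"dz": 0,"spin": 0,"grip": 70},
    {"dx": 0,"dy": 0,"dz": 0,"spin": 0,"grip": 70},
    {"dx": 0,"dy": 0,"dz": -0.03,"spin": 0,"grip": 70},
    {"dx": 0,"dy": 0,"dz": -0.04,"spin": 0,"grip": 70},
    {"dx": 0,"dy": 0,"dz": -0.03,"spin": 0,"grip": 70},
    {"dx": 0,"dy": 0,"dz": 0,"spin": 0,"grip": 70},
  ],
)

```text
time_s: 17.52
position: [652.7, 92.6, 191.2]
tcp_rot: [[-0.108, 0.994, 0.007], [0.994, 0.108, 0.001], [-0.0, 0.007, -1.0]]
force: [-1.0, 0.6, -0.5]
gripper_width: 65.7
gripper_force: 0.0
```

```bash
python3 -c "
from h import *
print('green in cup?'); snap('wrist','w4.png'); 
R=np.array([[-.047,.999],[.999,.047]])
s=go(470,64,188,2.7); p=manip.get_state()['position']; print(R@(np.array([470,64])-p[:2]))
"
```

```text
green in cup?
17.575 [651.6  92.5 188.4] 
 [[-0.108, 0.994, 0.003], [0.994, 0.108, 0.0], [-0.0, 0.003, -1.0]] [ 0.4  0.3 -0.2] 65.6 0.0
yaw 6.19 spin 3.49
delta [-8.800e-03 -1.836e-01 -1.000e-04]
[ -19.98344474 -182.72043557]
```

View pics/w4.png

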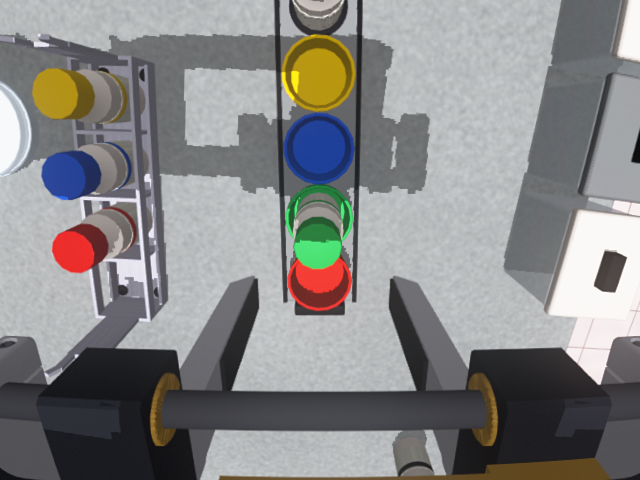

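The green bottle stands upright and centred in its cup at (318,243). Next is red.

Request:
send_rows(
  targets=[
    {"dx": 0,"dy": 0,"dz": 0,"spin": 3.5,"grip": 70},
    {"dx": -0.003,"dy": -0.03,"dz": 0,"spin": 0,"grip": 70},
    {"dx": -0.005,"dy": -0.05,"dz": 0,"spin": 0,"grip": 70},
    {"dx": -0.006,"dy": -0.05,"dz": 0,"spin": 0,"grip": 70},
    {"dx": -0.004,"dy": -0.035,"dz": 0,"spin": 0,"grip": 70},
    {"dx": -0.002,"dy": -0.018,"dz": 0,"spin": 0,"grip": 70},
    {"dx": 0,"dy": 0,"dz": 0,"spin": 0,"grip": 70},
    {"dx": 0,"dy": 0,"dz": 0,"spin": 0,"grip": 70},
  ],
)

```text
time_s: 18.58
position: [469.2, 64.0, 186.2]
tcp_rot: [[-0.047, 0.999, -0.002], [0.999, 0.047, 0.0], [0.0, -0.002, -1.0]]
force: [-0.1, 0.4, -0.5]
gripper_width: 65.6
gripper_force: 0.0
```

Request:
send_rows(
  targets=[
    {"dx": 0,"dy": 0,"dz": 0.03,"spin": 0,"grip": 70},
    {"dx": 0,"dy": 0,"dz": 0.04,"spin": 0,"grip": 70},
    {"dx": 0,"dy": 0,"dz": 0.03,"spin": 0,"grip": 70},
    {"dx": 0,"dy": 0,"dz": 0.01,"spin": 0,"grip": 70},
    {"dx": 0,"dy": 0,"dz": 0,"spin": 0,"grip": 50},
    {"dx": 0,"dy": 0,"dz": 0,"spin": 0,"grip": 30},
    {"dx": 0,"dy": 0,"dz": 0,"spin": 0,"grip": 15},
    {"dx": 0,"dy": 0,"dz": 0,"spin": 0,"grip": 15},
  ],
)

```text
time_s: 19.58
position: [469.9, 64.0, 78.7]
tcp_rot: [[-0.047, 0.999, 0.002], [0.999, 0.047, 0.0], [-0.0, 0.002, -1.0]]
force: [0.0, -0.5, 1.4]
gripper_width: 33.3
gripper_force: 30.0
```

Request:
send_rows(
  targets=[
    {"dx": 0,"dy": 0,"dz": 0,"spin": 0,"grip": 0},
    {"dx": 0,"dy": 0,"dz": -0.005,"spin": 0,"grip": 0},
    {"dx": 0,"dy": 0,"dz": -0.015,"spin": 0,"grip": 0},
    {"dx": 0,"dy": 0,"dz": -0.03,"spin": 0,"grip": 0},
    {"dx": 0,"dy": 0,"dz": -0.04,"spin": 0,"grip": 0},
    {"dx": 0,"dy": 0,"dz": -0.02,"spin": 0,"grip": 0},
    {"dx": 0,"dy": 0,"dz": 0,"spin": -3.5,"grip": 0},
    {"dx": 0,"dy": 0,"dz": 0,"spin": 0,"grip": 0},
  ],
)

```text
time_s: 20.58
position: [469.3, 64.0, 188.4]
tcp_rot: [[-0.107, 0.994, 0.001], [0.994, 0.107, 0.0], [-0.0, 0.001, -1.0]]
force: [0.1, -0.0, -1.3]
gripper_width: 33.9
gripper_force: 30.0
```

```bash
python3 -c "
from h import *
go(656.8,32.5,187,6.2)
"
```

```text
20.575 [469.3  64.  188.4] 
 [[-0.107, 0.994, 0.001], [0.994, 0.107, 0.0], [-0.0, 0.001, -1.0]] [ 0.1 -0.  -1.3] 33.9 30.0
yaw 6.15 spin -0.05
delta [-0.0514  0.1831  0.0016]
```

Request:
send_rows(
  targets=[
    {"dx": -0.006,"dy": 0.02,"dz": 0,"spin": 0,"grip": 0},
    {"dx": -0.011,"dy": 0.038,"dz": 0,"spin": 0,"grip": 0},
    {"dx": -0.011,"dy": 0.04,"dz": 0,"spin": 0,"grip": 0},
    {"dx": -0.011,"dy": 0.04,"dz": 0,"spin": 0,"grip": 0},
    {"dx": -0.008,"dy": 0.03,"dz": 0,"spin": 0,"grip": 0},
    {"dx": -0.004,"dy": 0.015,"dz": 0,"spin": 0,"grip": 0},
    {"dx": 0,"dy": 0,"dz": 0,"spin": 0,"grip": 0},
    {"dx": 0,"dy": 0,"dz": 0,"spin": 0,"grip": 0},
  ],
)

```text
time_s: 21.58
position: [655.8, 33.1, 187.2]
tcp_rot: [[-0.108, 0.994, -0.001], [0.994, 0.108, 0.0], [0.0, -0.001, -1.0]]
force: [-0.3, 0.1, -0.5]
gripper_width: 33.5
gripper_force: 30.0
```

Request:
send_rows(
  targets=[
    {"dx": 0,"dy": 0,"dz": 0.01,"spin": 0,"grip": 0},
    {"dx": 0,"dy": 0,"dz": 0.02,"spin": 0,"grip": 0},
    {"dx": 0,"dy": 0,"dz": 0.025,"spin": 0,"grip": 0},
    {"dx": 0,"dy": 0,"dz": 0.02,"spin": 0,"grip": 0},
    {"dx": 0,"dy": 0,"dz": 0.01,"spin": 0,"grip": 0},
    {"dx": 0,"dy": 0,"dz": 0.004,"spin": 0,"grip": 0},
    {"dx": 0,"dy": 0,"dz": 0.002,"spin": 0,"grip": 0},
    {"dx": 0,"dy": 0,"dz": 0,"spin": 0,"grip": 0},
  ],
)

```text
time_s: 22.58
position: [657.0, 33.0, 97.3]
tcp_rot: [[-0.108, 0.994, 0.001], [0.994, 0.108, 0.0], [-0.0, 0.001, -1.0]]
force: [-0.3, 0.7, -0.6]
gripper_width: 33.5
gripper_force: 30.0
```

Request:
send_rows(
  targets=[
    {"dx": 0,"dy": 0,"dz": 0.002,"spin": 0,"grip": 0},
    {"dx": 0,"dy": 0,"dz": 0.002,"spin": 0,"grip": 0},
    {"dx": 0,"dy": 0,"dz": 0.002,"spin": 0,"grip": 0},
    {"dx": 0,"dy": 0,"dz": 0.001,"spin": 0,"grip": 0},
    {"dx": 0,"dy": 0,"dz": 0,"spin": 0,"grip": 0},
  ],
)

```text
time_s: 23.2
position: [656.4, 33.0, 89.3]
tcp_rot: [[-0.108, 0.994, -0.0], [0.994, 0.108, 0.0], [0.0, -0.0, -1.0]]
force: [-0.3, 0.2, -1.1]
gripper_width: 33.2
gripper_force: 30.0
```

Request:
send_rows(
  targets=[
    {"dx": 0,"dy": 0,"dz": 0.0015,"spin": 0,"grip": 0},
    {"dx": 0,"dy": 0,"dz": 0,"spin": 0,"grip": 0},
  ],
)

```text
time_s: 23.45
position: [656.5, 33.0, 87.9]
tcp_rot: [[-0.108, 0.994, -0.0], [0.994, 0.108, 0.0], [0.0, -0.0, -1.0]]
force: [0.3, -0.5, -1.1]
gripper_width: 33.5
gripper_force: 30.0
```

Request:
send_rows(
  targets=[
    {"dx": 0,"dy": 0,"dz": 0.001,"spin": 0,"grip": 0},
    {"dx": 0,"dy": 0,"dz": 0,"spin": 0,"grip": 0},
  ],
)

```text
time_s: 23.7
position: [656.6, 33.0, 87.7]
tcp_rot: [[-0.108, 0.994, 0.001], [0.994, 0.108, 0.0], [-0.0, 0.001, -1.0]]
force: [-1.2, 0.5, 2.5]
gripper_width: 33.5
gripper_force: 30.0
```

Request:
send_rows(
  targets=[
    {"dx": 0,"dy": 0,"dz": 0,"spin": 0,"grip": 40},
    {"dx": 0,"dy": 0,"dz": 0,"spin": 0,"grip": 60},
    {"dx": 0,"dy": 0,"dz": 0,"spin": 0,"grip": 70},
    {"dx": 0,"dy": 0,"dz": 0,"spin": 0,"grip": 70},
    {"dx": 0,"dy": 0,"dz": -0.03,"spin": 0,"grip": 70},
    {"dx": 0,"dy": 0,"dz": -0.04,"spin": 0,"grip": 70},
    {"dx": 0,"dy": 0,"dz": -0.03,"spin": 0,"grip": 70},
    {"dx": 0,"dy": 0,"dz": 0,"spin": 3.5,"grip": 70},
  ],
)

```text
time_s: 24.7
position: [658.4, 33.0, 191.5]
tcp_rot: [[-0.045, 0.999, 0.008], [0.999, 0.045, -0.0], [-0.001, 0.008, -1.0]]
force: [-0.5, -0.1, -0.1]
gripper_width: 65.9
gripper_force: 0.0
```

```bash
python3 -c "
from h import *
go(467,119.5,188,2.7)
"
```

```text
24.7 [658.4  33.  191.5] 
 [[-0.045, 0.999, 0.008], [0.999, 0.045, -0.0], [-0.001, 0.008, -1.0]] [-0.5 -0.1 -0.1] 65.9 0.0
yaw 2.6 spin -0.1
delta [ 0.0951 -0.1873  0.002 ]
```

Request:
send_rows(
  targets=[
    {"dx": 0.015,"dy": -0.03,"dz": 0,"spin": 0,"grip": 70},
    {"dx": 0.025,"dy": -0.045,"dz": 0,"spin": 0,"grip": 70},
    {"dx": 0.025,"dy": -0.05,"dz": 0,"spin": 0,"grip": 70},
    {"dx": 0.02,"dy": -0.04,"dz": 0,"spin": 0,"grip": 70},
    {"dx": 0.01,"dy": -0.021,"dz": 0,"spin": 0,"grip": 70},
    {"dx": 0,"dy": 0,"dz": 0,"spin": 0,"grip": 70},
    {"dx": 0,"dy": 0,"dz": 0,"spin": 0,"grip": 70},
  ],
)

```text
time_s: 25.58
position: [467.0, 118.9, 187.1]
tcp_rot: [[-0.047, 0.999, 0.001], [0.999, 0.047, -0.0], [-0.0, 0.001, -1.0]]
force: [-0.1, 0.2, -0.1]
gripper_width: 65.8
gripper_force: 0.0
```

Request:
send_rows(
  targets=[
    {"dx": 0,"dy": 0,"dz": 0.03,"spin": 0,"grip": 70},
    {"dx": 0,"dy": 0,"dz": 0.04,"spin": 0,"grip": 70},
    {"dx": 0,"dy": 0,"dz": 0.03,"spin": 0,"grip": 70},
    {"dx": 0,"dy": 0,"dz": 0.009,"spin": 0,"grip": 70},
    {"dx": 0,"dy": 0,"dz": 0,"spin": 0,"grip": 50},
    {"dx": 0,"dy": 0,"dz": 0,"spin": 0,"grip": 30},
    {"dx": 0,"dy": 0,"dz": 0,"spin": 0,"grip": 15},
    {"dx": 0,"dy": 0,"dz": 0,"spin": 0,"grip": 15},
  ],
)

```text
time_s: 26.58
position: [467.0, 119.3, 79.1]
tcp_rot: [[-0.047, 0.999, 0.002], [0.999, 0.047, 0.0], [0.0, 0.002, -1.0]]
force: [-1.0, -0.8, 3.0]
gripper_width: 33.3
gripper_force: 30.0
```

Request:
send_rows(
  targets=[
    {"dx": 0,"dy": 0,"dz": 0,"spin": 0,"grip": 0},
    {"dx": 0,"dy": 0,"dz": -0.005,"spin": 0,"grip": 0},
    {"dx": 0,"dy": 0,"dz": -0.015,"spin": 0,"grip": 0},
    {"dx": 0,"dy": 0,"dz": -0.03,"spin": 0,"grip": 0},
    {"dx": 0,"dy": 0,"dz": -0.04,"spin": 0,"grip": 0},
    {"dx": 0,"dy": 0,"dz": -0.02,"spin": 0,"grip": 0},
    {"dx": 0,"dy": 0,"dz": 0,"spin": -3.5,"grip": 0},
    {"dx": 0,"dy": 0,"dz": 0,"spin": 0,"grip": 0},
  ],
)

```text
time_s: 27.58
position: [466.4, 119.2, 188.9]
tcp_rot: [[-0.107, 0.994, 0.001], [0.994, 0.107, 0.0], [0.0, 0.001, -1.0]]
force: [0.0, 0.1, -1.2]
gripper_width: 33.2
gripper_force: 30.0
```

```bash
python3 -c "
from h import *
go(644,152,187,6.2)
"
```

```text
27.575 [466.4 119.2 188.9] 
 [[-0.107, 0.994, 0.001], [0.994, 0.107, 0.0], [0.0, 0.001, -1.0]] [ 0.   0.1 -1.2] 33.2 30.0
yaw 6.16 spin -0.04
delta [0.0136 0.1801 0.0021]
```

Request:
send_rows(
  targets=[
    {"dx": 0.001,"dy": 0.02,"dz": 0,"spin": 0,"grip": 0},
    {"dx": 0.003,"dy": 0.038,"dz": 0,"spin": 0,"grip": 0},
    {"dx": 0.003,"dy": 0.04,"dz": 0,"spin": 0,"grip": 0},
    {"dx": 0.003,"dy": 0.038,"dz": 0,"spin": 0,"grip": 0},
    {"dx": 0.002,"dy": 0.03,"dz": 0,"spin": 0,"grip": 0},
    {"dx": 0.001,"dy": 0.014,"dz": 0,"spin": 0,"grip": 0},
    {"dx": 0,"dy": 0,"dz": 0,"spin": 0,"grip": 0},
    {"dx": 0,"dy": 0,"dz": 0,"spin": 0,"grip": 0},
  ],
)

```text
time_s: 28.58
position: [643.2, 151.4, 187.7]
tcp_rot: [[-0.107, 0.994, -0.001], [0.994, 0.107, -0.0], [0.0, -0.001, -1.0]]
force: [-0.1, -0.1, -0.2]
gripper_width: 33.7
gripper_force: 30.0
```

Request:
send_rows(
  targets=[
    {"dx": 0,"dy": 0,"dz": 0.01,"spin": 0,"grip": 0},
    {"dx": 0,"dy": 0,"dz": 0.02,"spin": 0,"grip": 0},
    {"dx": 0,"dy": 0,"dz": 0.025,"spin": 0,"grip": 0},
    {"dx": 0,"dy": 0,"dz": 0.02,"spin": 0,"grip": 0},
    {"dx": 0,"dy": 0,"dz": 0.01,"spin": 0,"grip": 0},
    {"dx": 0,"dy": 0,"dz": 0.004,"spin": 0,"grip": 0},
    {"dx": 0,"dy": 0,"dz": 0.002,"spin": 0,"grip": 0},
    {"dx": 0,"dy": 0,"dz": 0,"spin": 0,"grip": 0},
  ],
)

```text
time_s: 29.58
position: [644.3, 151.6, 97.8]
tcp_rot: [[-0.108, 0.994, 0.001], [0.994, 0.108, 0.0], [0.0, 0.001, -1.0]]
force: [0.3, -0.1, -0.1]
gripper_width: 33.0
gripper_force: 30.0
```

Request:
send_rows(
  targets=[
    {"dx": 0,"dy": 0,"dz": 0.002,"spin": 0,"grip": 0},
    {"dx": 0,"dy": 0,"dz": 0.002,"spin": 0,"grip": 0},
    {"dx": 0,"dy": 0,"dz": 0.002,"spin": 0,"grip": 0},
    {"dx": 0,"dy": 0,"dz": 0.0015,"spin": 0,"grip": 0},
    {"dx": 0,"dy": 0,"dz": 0,"spin": 0,"grip": 0},
  ],
)

```text
time_s: 30.2
position: [643.7, 151.4, 89.2]
tcp_rot: [[-0.108, 0.994, -0.0], [0.994, 0.108, -0.0], [0.0, -0.0, -1.0]]
force: [0.1, 0.6, -1.4]
gripper_width: 33.1
gripper_force: 30.0
```

Request:
send_rows(
  targets=[
    {"dx": 0,"dy": 0,"dz": 0.0012,"spin": 0,"grip": 0},
    {"dx": 0,"dy": 0,"dz": 0,"spin": 0,"grip": 0},
  ],
)

```text
time_s: 30.45
position: [643.9, 151.5, 88.3]
tcp_rot: [[-0.108, 0.994, 0.0], [0.994, 0.108, 0.0], [0.0, 0.0, -1.0]]
force: [-0.2, -0.5, -1.6]
gripper_width: 33.3
gripper_force: 30.0
```

Request:
send_rows(
  targets=[
    {"dx": 0,"dy": 0,"dz": 0.001,"spin": 0,"grip": 0},
    {"dx": 0,"dy": 0,"dz": 0,"spin": 0,"grip": 0},
  ],
)

```text
time_s: 30.7
position: [644.0, 151.5, 88.3]
tcp_rot: [[-0.108, 0.994, 0.001], [0.994, 0.108, 0.0], [0.0, 0.001, -1.0]]
force: [-1.3, -0.9, 4.0]
gripper_width: 33.5
gripper_force: 30.0
```

Request:
send_rows(
  targets=[
    {"dx": 0,"dy": 0,"dz": 0,"spin": 0,"grip": 40},
    {"dx": 0,"dy": 0,"dz": 0,"spin": 0,"grip": 60},
    {"dx": 0,"dy": 0,"dz": 0,"spin": 0,"grip": 70},
    {"dx": 0,"dy": 0,"dz": 0,"spin": 0,"grip": 70},
    {"dx": 0,"dy": 0,"dz": -0.03,"spin": 0,"grip": 70},
    {"dx": 0,"dy": 0,"dz": -0.04,"spin": 0,"grip": 70},
    {"dx": 0,"dy": 0,"dz": -0.03,"spin": 0,"grip": 70},
    {"dx": 0,"dy": 0,"dz": 0,"spin": 3.5,"grip": 70},
  ],
)

```text
time_s: 31.7
position: [645.6, 151.8, 191.8]
tcp_rot: [[-0.045, 0.999, 0.008], [0.999, 0.045, 0.001], [0.001, 0.008, -1.0]]
force: [0.8, -0.3, -0.4]
gripper_width: 65.7
gripper_force: 0.0
```

Request:
send_rows(
  targets=[
    {"dx": 0.005,"dy": -0.03,"dz": 0,"spin": 0,"grip": 70},
    {"dx": 0.008,"dy": -0.045,"dz": 0,"spin": 0,"grip": 70},
    {"dx": 0.009,"dy": -0.05,"dz": 0,"spin": 0,"grip": 70},
    {"dx": 0.007,"dy": -0.035,"dz": 0,"spin": 0,"grip": 70},
    {"dx": 0.004,"dy": -0.02,"dz": 0,"spin": 0,"grip": 70},
    {"dx": 0,"dy": 0,"dz": 0,"spin": 0,"grip": 70},
    {"dx": 0,"dy": 0,"dz": 0,"spin": 0,"grip": 70},
  ],
)

```text
time_s: 32.58
position: [463.2, 175.9, 187.4]
tcp_rot: [[-0.047, 0.999, 0.001], [0.999, 0.047, 0.0], [-0.0, 0.001, -1.0]]
force: [0.0, -0.3, -0.6]
gripper_width: 65.9
gripper_force: 0.0
```

```bash
python3 -c "
from h import *
go(464,175.5,79,2.7)
"
```

```text
32.575 [463.2 175.9 187.4] 
 [[-0.047, 0.999, 0.001], [0.999, 0.047, 0.0], [-0.0, 0.001, -1.0]] [ 0.  -0.3 -0.6] 65.9 0.0
yaw 2.68 spin -0.02
delta [-0.0004  0.0006  0.1084]
```

Request:
send_rows(
  targets=[
    {"dx": 0,"dy": 0,"dz": 0.03,"spin": 0,"grip": 70},
    {"dx": 0,"dy": 0,"dz": 0.04,"spin": 0,"grip": 70},
    {"dx": 0,"dy": 0,"dz": 0.03,"spin": 0,"grip": 70},
    {"dx": 0,"dy": 0,"dz": 0.009,"spin": 0,"grip": 70},
    {"dx": 0,"dy": 0,"dz": 0,"spin": 0,"grip": 50},
    {"dx": 0,"dy": 0,"dz": 0,"spin": 0,"grip": 30},
    {"dx": 0,"dy": 0,"dz": 0,"spin": 0,"grip": 15},
    {"dx": 0,"dy": 0,"dz": 0,"spin": 0,"grip": 15},
  ],
)

```text
time_s: 33.58
position: [463.2, 176.2, 79.5]
tcp_rot: [[-0.047, 0.999, 0.002], [0.999, 0.047, 0.001], [0.001, 0.002, -1.0]]
force: [0.0, -0.3, 2.3]
gripper_width: 33.4
gripper_force: 30.0
```

Request:
send_rows(
  targets=[
    {"dx": 0,"dy": 0,"dz": 0,"spin": 0,"grip": 0},
    {"dx": 0,"dy": 0,"dz": -0.005,"spin": 0,"grip": 0},
    {"dx": 0,"dy": 0,"dz": -0.015,"spin": 0,"grip": 0},
    {"dx": 0,"dy": 0,"dz": -0.03,"spin": 0,"grip": 0},
    {"dx": 0,"dy": 0,"dz": -0.04,"spin": 0,"grip": 0},
    {"dx": 0,"dy": 0,"dz": -0.02,"spin": 0,"grip": 0},
    {"dx": 0,"dy": 0,"dz": 0,"spin": -3.5,"grip": 0},
    {"dx": 0,"dy": 0,"dz": 0,"spin": 0,"grip": 0},
  ],
)

```text
time_s: 34.58
position: [462.6, 176.0, 189.1]
tcp_rot: [[-0.107, 0.994, 0.001], [0.994, 0.107, 0.0], [0.0, 0.001, -1.0]]
force: [-0.5, 0.1, -0.9]
gripper_width: 33.6
gripper_force: 30.0
```

```bash
python3 -c "
from h import *
go(637.6,211.5,187,6.2)
"
```

```text
34.575 [462.6 176.  189.1] 
 [[-0.107, 0.994, 0.001], [0.994, 0.107, 0.0], [0.0, 0.001, -1.0]] [-0.5  0.1 -0.9] 33.6 30.0
yaw 6.16 spin -0.04
delta [0.0165 0.1778 0.0023]
```

Request:
send_rows(
  targets=[
    {"dx": 0.002,"dy": 0.02,"dz": 0,"spin": 0,"grip": 0},
    {"dx": 0.003,"dy": 0.038,"dz": 0,"spin": 0,"grip": 0},
    {"dx": 0.004,"dy": 0.04,"dz": 0,"spin": 0,"grip": 0},
    {"dx": 0.004,"dy": 0.037,"dz": 0,"spin": 0,"grip": 0},
    {"dx": 0.003,"dy": 0.029,"dz": 0,"spin": 0,"grip": 0},
    {"dx": 0.001,"dy": 0.014,"dz": 0,"spin": 0,"grip": 0},
    {"dx": 0,"dy": 0,"dz": 0,"spin": 0,"grip": 0},
    {"dx": 0,"dy": 0,"dz": 0,"spin": 0,"grip": 0},
  ],
)

```text
time_s: 35.58
position: [637.0, 212.0, 188.0]
tcp_rot: [[-0.108, 0.994, -0.001], [0.994, 0.108, -0.0], [-0.0, -0.001, -1.0]]
force: [0.2, 0.3, -0.7]
gripper_width: 33.2
gripper_force: 30.0
```

Request:
send_rows(
  targets=[
    {"dx": 0,"dy": 0,"dz": 0.01,"spin": 0,"grip": 0},
    {"dx": 0,"dy": 0,"dz": 0.02,"spin": 0,"grip": 0},
    {"dx": 0,"dy": 0,"dz": 0.025,"spin": 0,"grip": 0},
    {"dx": 0,"dy": 0,"dz": 0.02,"spin": 0,"grip": 0},
    {"dx": 0,"dy": 0,"dz": 0.01,"spin": 0,"grip": 0},
    {"dx": 0,"dy": 0,"dz": 0.004,"spin": 0,"grip": 0},
    {"dx": 0,"dy": 0,"dz": 0.002,"spin": 0,"grip": 0},
    {"dx": 0,"dy": 0,"dz": 0,"spin": 0,"grip": 0},
  ],
)

```text
time_s: 36.58
position: [638.1, 212.2, 98.1]
tcp_rot: [[-0.108, 0.994, 0.001], [0.994, 0.108, 0.0], [0.0, 0.001, -1.0]]
force: [0.2, 0.5, -0.8]
gripper_width: 33.4
gripper_force: 30.0
```

Request:
send_rows(
  targets=[
    {"dx": 0,"dy": 0,"dz": 0.002,"spin": 0,"grip": 0},
    {"dx": 0,"dy": 0,"dz": 0.002,"spin": 0,"grip": 0},
    {"dx": 0,"dy": 0,"dz": 0.002,"spin": 0,"grip": 0},
    {"dx": 0,"dy": 0,"dz": 0.0015,"spin": 0,"grip": 0},
    {"dx": 0,"dy": 0,"dz": 0,"spin": 0,"grip": 0},
  ],
)

```text
time_s: 37.2
position: [637.5, 212.1, 89.5]
tcp_rot: [[-0.108, 0.994, -0.0], [0.994, 0.108, -0.0], [0.0, -0.0, -1.0]]
force: [-0.6, -0.8, -1.7]
gripper_width: 33.2
gripper_force: 30.0
```

Request:
send_rows(
  targets=[
    {"dx": 0,"dy": 0,"dz": 0.0012,"spin": 0,"grip": 0},
    {"dx": 0,"dy": 0,"dz": 0,"spin": 0,"grip": 0},
  ],
)

```text
time_s: 37.45
position: [637.7, 212.1, 88.6]
tcp_rot: [[-0.108, 0.994, 0.0], [0.994, 0.108, 0.0], [0.0, 0.0, -1.0]]
force: [-0.2, -0.1, -1.1]
gripper_width: 33.6
gripper_force: 30.0
```

Request:
send_rows(
  targets=[
    {"dx": 0,"dy": 0,"dz": 0.001,"spin": 0,"grip": 0},
    {"dx": 0,"dy": 0,"dz": 0,"spin": 0,"grip": 0},
  ],
)

```text
time_s: 37.7
position: [637.7, 212.2, 88.6]
tcp_rot: [[-0.108, 0.994, 0.001], [0.994, 0.108, 0.0], [0.0, 0.001, -1.0]]
force: [-1.8, -0.3, 2.5]
gripper_width: 33.4
gripper_force: 30.0
```

Request:
send_rows(
  targets=[
    {"dx": 0,"dy": 0,"dz": 0,"spin": 0,"grip": 40},
    {"dx": 0,"dy": 0,"dz": 0,"spin": 0,"grip": 60},
    {"dx": 0,"dy": 0,"dz": 0,"spin": 0,"grip": 70},
    {"dx": 0,"dy": 0,"dz": 0,"spin": 0,"grip": 70},
    {"dx": 0,"dy": 0,"dz": -0.03,"spin": 0,"grip": 70},
    {"dx": 0,"dy": 0,"dz": -0.04,"spin": 0,"grip": 70},
    {"dx": 0,"dy": 0,"dz": -0.04,"spin": 0,"grip": 70},
    {"dx": 0,"dy": 0,"dz": -0.02,"spin": 0,"grip": 70},
  ],
)

```text
time_s: 38.7
position: [638.5, 212.3, 221.1]
tcp_rot: [[-0.108, 0.994, 0.005], [0.994, 0.108, 0.001], [0.001, 0.005, -1.0]]
force: [0.5, -1.3, 0.2]
gripper_width: 65.9
gripper_force: 0.0
```

Request:
send_rows(
  targets=[
    {"dx": 0,"dy": -0.03,"dz": 0,"spin": 0,"grip": 70},
    {"dx": 0,"dy": -0.05,"dz": 0,"spin": 0,"grip": 70},
    {"dx": 0,"dy": -0.05,"dz": 0,"spin": 0,"grip": 70},
    {"dx": 0,"dy": -0.05,"dz": 0,"spin": 0,"grip": 70},
    {"dx": 0,"dy": -0.05,"dz": 0,"spin": 0,"grip": 70},
    {"dx": 0,"dy": -0.02,"dz": 0,"spin": 0,"grip": 70},
    {"dx": 0,"dy": 0,"dz": 0,"spin": 0,"grip": 70},
    {"dx": 0,"dy": 0,"dz": 0,"spin": 0,"grip": 70},
  ],
)

```text
time_s: 39.7
position: [389.8, 185.2, 217.7]
tcp_rot: [[-0.108, 0.994, 0.001], [0.994, 0.108, 0.0], [0.0, 0.001, -1.0]]
force: [0.3, -0.3, -0.2]
gripper_width: 65.8
gripper_force: 0.0
```

```bash
python3 -c "
from h import *
state(); snap('top','t9.png')
"
```

```text
39.7 [389.8 185.2 217.7] 
 [[-0.108, 0.994, 0.001], [0.994, 0.108, 0.0], [0.0, 0.001, -1.0]] [ 0.3 -0.3 -0.2] 65.8 0.0
```

View pics/t9.png

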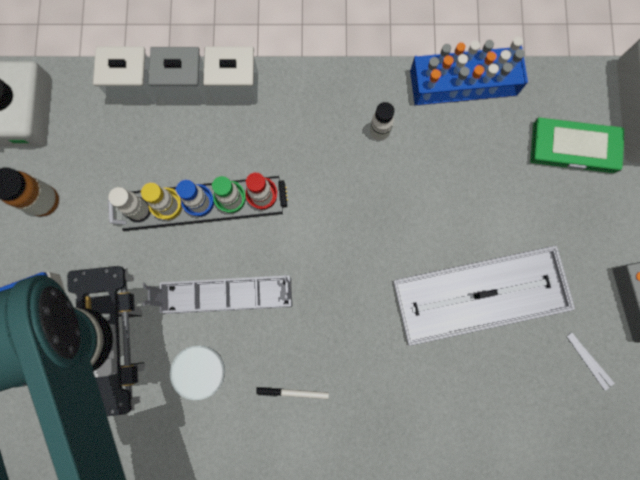

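Every bottle stands in the cup of its colour (caps at yellow 151,193; blue 188,190; green 222,186; red 258,183). The bar lies in the middle of the tray (grip at 485,293). I check the cap positions and hand in.

```bash
python3 -c "
from h import *
p=world('t9.png',[(151.5,193.5),(188,190.5),(222.5,187),(258,183.5)],115)[:,:2]
print((p-[[637.6,212],[644,152],[650.3,92.3],[656.8,32.3]]).round(1))
print(manip.hand_in())
"
```

```text
[[-2.  -1.6]
 [-3.  -3.8]
 [-3.  -3. ]
 [-3.3 -3.8]]
the job is handed in; nothing more can be done
None
```

I laid the retaining bar flat in the instrument tray first, then set all four bottles upright in their colour's holders and handed the job in at about 40 s; the last picture put every cap within about 5 mm of its holder's centre, but the hand-in returned no verdict.

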